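# Sweep the anchors into the drawer

## Robot

A 7-joint arm with a two-finger parallel gripper is mounted at the origin on a cart in front of the work surface, level with it; the furniture and walls round the work are solid. World frame = base frame: x ahead of the robot, y to its left, z up, the work surface at z = 0. Lengths are in mm, angles in rad, forces in N, time in s.
With the tool pointing down it reaches from about 400 to 875 mm from the base axis. Payload 4.4 kg.
Tool frame: the origin (TCP) lies midway between the tips of the shut fingers; the grasp point (between the pads) lies 19 mm behind it (ctrl.grip_point_offset is the distance from the TCP to the grasp point, in mm); z points along the fingers, y is the line along which they close (so a half turn about z gives the same grasp; the last joint's range is limited). The gripper opens to 85 mm and grips with 20 to 120 N. Pads are 22 mm wide; open, the fingers measure 114 mm over their backs; the gripper's body (76 mm by 85 mm) begins 54 mm behind the grasp point. The pads swing forward as they close: fully open they stand 13 mm farther back than shut.
Start: joints at [1.112, 0.628, 0.038, 1.517, -0.027, 0.996, -0.02], TCP at [248.833, -600.5, 231.313] pointing down, gripper open.
Joint ranges: [-3.06, 3.06], [-0.37, 2.12], [-1.25, 1.32], [0.18, 2.47], [-1.1, 4.24], [0.23, 1.98], [-2.94, 2.94]. Speed limits (rad/s): [2.57, 2.57, 3.14, 3.14, 3.14, 3.14, 3.14].

## Interface

Orientations are given as [roll, pitch, yaw] about the fixed x, y, z axes, in that order (R = Rz(yaw) Ry(pitch) Rx(roll)).
In Python, from cell import ctrl, camrig, finish_job gives the robot as it stands (ctrl), with the cameras (camrig) and the job as plain functions.
- The arm moves only by the tool move_tool, called after "Call:" as a command line: name --argument value ..., lists and objects as JSON in quotes. Schema: {"type":"object","properties":{"deltas":{"type":"array","items":{"type":"array","prefixItems":[{"type":"array","items":{"type":"number"},"minItems":3,"maxItems":3},{"type":"array","items":{"type":"number"},"minItems":3,"maxItems":3},{"type":"number"}],"minItems":3,"maxItems":3},"minItems":1,"maxItems":12},"only":{"type":"string"},"quiet":{"type":"boolean"},"lines":{"type":"string"}},"required":["deltas"],"additionalProperties":false}. deltas is a list of rows, 1 to 12 of them, each written [[dx, dy, dz], [rx, ry, rz], opening]: dx, dy, dz in mm, then a rotation vector rx, ry, rz in rad, then the finger opening in mm; each row shifts and turns the commanded pose from where the row before left it, along the tool's axes as they then stand; what a row does not reach is not made up. A row lasts 1/10 s, in which the tool goes at most 50 mm and 0.15 rad, less where a joint would pass 70% of its speed; a pose out of reach is approached as far as the arm can. The fingers move at their own pace and stop on an object; the grip force is fixed at half the most. Time passes only in rows, so rows that do not move let the fingers close. The tool returns the time, the measured TCP pose, the force, the opening and the grip force at its end. only (a regular expression) keeps the lines of the reply that match it, lines (a string "A,B") keeps lines A to B, and quiet returns only ok. Input that does not fit is refused with a message, and nothing moves.
- ctrl.read_state(): the state, without advancing time (a new reading comes with each control period).
- camrig.get_image(name): name is "scene" or "side" or "wrist"; returns the picture (420x560x3 uint8, blue, green, red); there is no depth.
- camrig.calibration(name): a dict with "fx", "fy", "cx", "cy" (pixels), "rvec" (rotation vector, rad) and "tvec" (3), from world to camera coordinates, as OpenCV has them; the wrist camera has in their place "hand_eye" (4x4, takes a point from camera to tool coordinates, whose origin is the TCP and whose axes are the flange's). Camera axes: x right, y down, z forward; pixel columns grow to the right and rows downward; lengths in mm; the calibration is good to about 2 mm. The wrist camera is an equidistant fisheye: a pixel r from the principal point sees the ray r / f radians off the axis. A picture is of the moment at which its call begins: read the wrist's pose just before it. calibration takes no time and is no camera call.
- finish_job(): hands the job in; it is judged then, once.
The state is a dict: "clock": time; "qpos": joint angles; "qd": joint speeds; "tau": joint torques, N m; "eef_pos": TCP position; "tool_rot": TCP orientation; "force": force on the tool from outside, world axes, zero at the start; "torque": the same for the moment, N m; "width": finger opening in mm; "gripper_force": force on a finger pad.
Only numpy, scipy, OpenCV 4.12 (cv2) and the standard library are available. Lean on these libraries where they do the work, as an engineer would, in place of code of your own. Each camera call takes 0.05 s, during which the arm holds its last target. There are 200 camera calls.

## Task

Put the three loose metal anchors away: with the fingertips, sweep them off the open front edge of the small grey cabinet's top so that they drop into the drawer standing open below, then push that drawer fully shut. Sweep and push only: do not pick anything up, and leave the padlock on the cabinet and the other things on the desk where they are.

Things in the scene. Friction and masses are not known exactly. Their poses are not given: they have to be found in the camera images.
- cabinet: Small two-drawer parts cabinet of grey sheet steel; it stands firm and does not move. Origin: centre of its underside; x points from its front to its back, y across it, z up. 180 mm deep (x -90 to 90), 170 mm wide (y -85 to 85), flat top 135 mm above the desk. The lower drawer does not move. A printer 183 mm high stands close by.
- cabinet_edge (a point): Middle of the open front edge of the cabinet's top (cabinet x = -90 mm), at the height of the top; axes as the cabinet's. The front edge is flush, with no rim; along both sides and the back a rim 6 mm thick stands 16 mm above the top. What is swept over the front edge drops into the upper drawer.
- drawer (a joint): Upper drawer: how far it stands open, in m. 0 is fully shut; it starts 0.078 to 0.090 open. It opens towards the cabinet's -x and is pushed towards +x to shut, against about 1.2 N of friction; it stays where it is left.
- drawer_floor (a point): Centre of the upper drawer's inner floor, 77 mm above the desk; moves with the drawer; axes as the cabinet's. The tray is open on top, inside 159 mm long (x) and 148 mm wide (y), walls 41 mm high. The underside of the cabinet's top passes 54 mm above this floor: an anchor standing higher would jam.
- drawer_front (a point): Middle of the outer face of the upper drawer's front, 102.5 mm above the desk; axes as the cabinet's, the face looks to -x (shut, it lies at cabinet x = -95 mm). Front panel 166 mm wide, 58 mm high; a bow handle of 6 mm bar, 68 mm wide, 6 mm below the middle, stands out 20 mm. Push on the panel or on the handle.
- anchor_1_mid (a point): Sleeve anchor, a grey metal bolt 60 mm long lying on the cabinet's top: shank 12 mm thick, near its +y end a nut 20 mm and a washer 23 mm across. Point: mid-length, on the axis; y runs along the bolt. 40 to 85 g; it slides and can roll. It starts roughly along the cabinet's x, up to 40 degrees off, either way round.
- anchor_1: The same sleeve anchor 1; this origin lies on its outside, 12 mm off the axis at mid-length.
- anchor_2_mid (a point): Sleeve anchor, a grey metal bolt 60 mm long lying on the cabinet's top: shank 12 mm thick, near its +y end a nut 20 mm and a washer 23 mm across. Point: mid-length, on the axis; y runs along the bolt. 40 to 85 g; it slides and can roll. It starts roughly along the cabinet's x, up to 40 degrees off, either way round.
- anchor_2: The same sleeve anchor 2; this origin lies on its outside, 12 mm off the axis at mid-length.
- anchor_3_mid (a point): Sleeve anchor, a grey metal bolt 60 mm long lying on the cabinet's top: shank 12 mm thick, near its +y end a nut 20 mm and a washer 23 mm across. Point: mid-length, on the axis; y runs along the bolt. 40 to 85 g; it slides and can roll. It starts roughly along the cabinet's x, up to 40 degrees off, either way round.
- anchor_3: The same sleeve anchor 3; this origin lies on its outside, 12 mm off the axis at mid-length.
- padlock: Brass padlock lying on the back part of the cabinet's top, 57 x 38 x 18 mm; origin at the centre of its underside. It stays where it is.
- tape_measure: Yellow and black tape measure on the desk, 66 x 78 x 40 mm; origin at the centre of its underside. It stays where it is.
- squeeze_bottle: White squeeze bottle standing on the desk, 68 mm in diameter and 197 mm high; origin at the centre of its underside. It stays where it is.
- pliers: Pliers with red handles lying on the desk, 66 x 168 x 14 mm; origin at the centre of the underside. They stay where they are.

How it is judged:
By the outcome, as a careful person would: the job done as asked, in the order asked, and still so for the second after the job is handed in, with the robot touching nothing.
It also fails if it takes over 58 s, if anything falls off the work surface, if the arm or the gripper's body presses on something with over 40 N, if the wrist force passes 120 N, or if a joint passes its speed limit or range.

## Working session

There is one attempt and no reset: what is moved stays moved. The work goes in short steps, Python scripts to look and compute and a tool call to move; the robot and the scene stay as the last step left them, time stands still between calls to the robot, and variables do not carry over. Pictures are saved under pics/ and viewed, at most 10 in all, crops included, and the job is handed in when it is done.

```bash
ls; mkdir -p pics; python3 - <<'E'
from cell import ctrl, camrig, finish_job
import cv2
s=ctrl.read_state();print(s)
a=camrig.get_image("scene");b=camrig.get_image("side")
cv2.imwrite("pics/scene0.png",a);cv2.imwrite("pics/side0.png",b)
for n in("scene","side","wrist"):print(camrig.calibration(n))
E
```

```text
cell.py
pics
{'clock': 0.0, 'qpos': array([ 1.1121981 ,  0.62937465,  0.03848271,  1.51838614, -0.02701036,
        0.99633447, -0.01998866]), 'qd': array([-0.00239685,  0.0032337 ,  0.00102559,  0.0013779 , -0.00140338,
        0.001365  ,  0.00104799]), 'tau': array([ 2.40361638e-03, -5.63408947e+01,  1.22671712e+00, -1.93441826e+01,
        1.08230207e-02,  1.04831380e-02,  1.08049582e-05]), 'eef_pos': array([ 248.56129303, -599.89319717,  230.36558629]), 'tool_rot': array([-3.13960971e+00,  4.36076672e-05,  3.92770585e-01]), 'force': array([ 0.29061175,  0.62410594, -0.2514544 ]), 'torque': array([0.01652102, 0.00199033, 0.01935848]), 'gripper_force': 0.0, 'width': 85.81018377655064}
{'fx': 436.9024910858039, 'fy': 436.9024910858039, 'cx': 285.8925289984684, 'cy': 205.85625328002416, 'rvec': array([ 1.15839781, -2.02854662,  1.20956619]), 'tvec': array([456.62591681, 237.7578236 , 755.68144627])}
{'fx': 479.94406202593194, 'fy': 479.94406202593194, 'cx': 284.3129917378924, 'cy': 212.70586334240417, 'rvec': array([ 0.0040215 ,  2.56463964, -1.79942233]), 'tvec': array([ 470.77588264,   18.38378446, 1268.18706322])}
{'fx': 325.19226210127806, 'fy': 325.19226210127806, 'cx': 280.1723351628661, 'cy': 203.12003225111312, 'hand_eye': array([[-1.75017060e-05, -9.58384772e-01, -2.85479645e-01,
         7.26351134e+01],
       [ 9.99999928e-01, -1.24638701e-04,  3.57118731e-04,
         4.91287154e-01],
       [-3.77838966e-04, -2.85479618e-01,  9.58384706e-01,
        -1.43538412e+02],
       [ 0.00000000e+00,  0.00000000e+00,  0.00000000e+00,
         1.00000000e+00]])}
```

View pics/scene0.png

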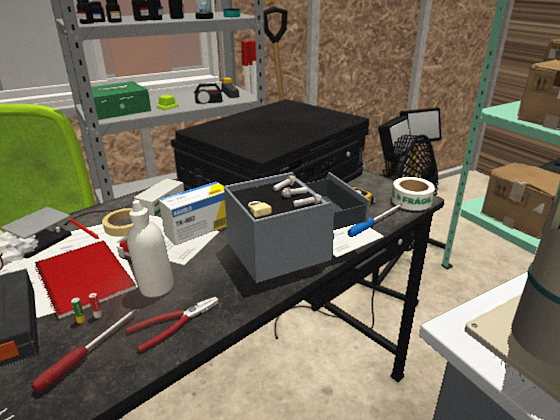

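View pics/side0.png

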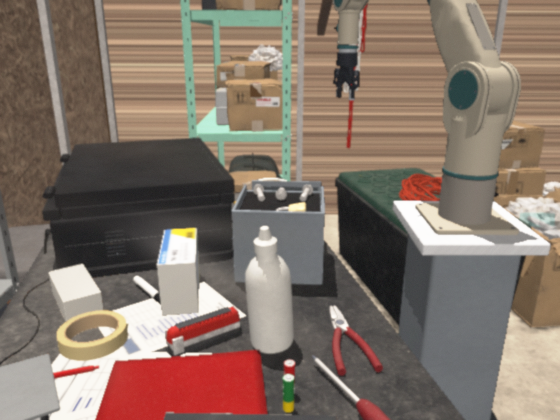

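The scene view shows the cabinet around (280,225), with its drawer open to the right at about (345,200), and three anchors near (285,185), (295,192) and (305,200). The padlock is at (259,210). In the side view the cabinet is at (280,230), with its back towards the camera. Next I'll look at enlarged crops.

```bash
cat > h.py <<'E'
import numpy as np,cv2
from cell import ctrl, camrig, finish_job
from scipy.spatial.transform import Rotation as R
def ray(n,u,v,st=None):
    c=camrig.calibration(n)
    if n=="wrist":
        p=np.array([u-c["cx"],v-c["cy"]]);r=np.hypot(*p);t=r/c["fx"]
        d=np.r_[p/r*np.sin(t),np.cos(t)] if r>0 else np.array([0,0,1.])
        T=np.array(c["hand_eye"]);Rt=R.from_euler("xyz",st["tool_rot"]).as_matrix()
        return Rt@T[:3,3]+st["eef_pos"],Rt@T[:3,:3]@d
    Rm=R.from_rotvec(c["rvec"]).as_matrix()
    return -Rm.T@c["tvec"],Rm.T@np.array([(u-c["cx"])/c["fx"],(v-c["cy"])/c["fy"],1])
def atz(n,u,v,z,st=None):
    o,d=ray(n,u,v,st);return o+d*(z-o[2])/d[2]
def tri(*rs):
    A=np.zeros((3,3));b=np.zeros(3)
    for o,d in rs:
        d=d/np.linalg.norm(d);P=np.eye(3)-np.outer(d,d);A+=P;b+=P@o
    p=np.linalg.solve(A,b);return p,[np.linalg.norm(np.cross(p-o,d/np.linalg.norm(d))) for o,d in rs]
def proj(n,P):
    c=camrig.calibration(n);K=np.array([[c["fx"],0,c["cx"]],[0,c["fy"],c["cy"]],[0,0,1]])
    return cv2.projectPoints(np.atleast_2d(P).astype(float),c["rvec"],c["tvec"],K,None)[0][:,0]
E
python3 - <<'E'
from h import *
a=cv2.imread("pics/scene0.png")[160:290,215:385];b=cv2.imread("pics/side0.png")[170:290,225:335]
A=cv2.resize(a,(440,336),interpolation=cv2.INTER_CUBIC);
A=cv2.resize(a,None,fx=4.5,fy=4.5,interpolation=cv2.INTER_CUBIC)
cv2.imwrite("pics/c1.png",A)
for p in [(225,188),(262,280),(332,264),(331,207)]: print(p,atz("scene",*p,135),atz("scene",*p,0))
E
```

```text
(225, 188) [588.19836643 342.01968667 135.        ] [846.71213108 238.36896847   0.        ]
(262, 280) [253.24459176 425.02388911 135.        ] [407.36559401 347.24252555   0.        ]
(332, 264) [231.7644689  304.20959026 135.        ] [379.19090751 188.77485674   0.        ]
(331, 207) [394.73647886 188.73479289 135.        ] [592.95529421  37.31081549   0.        ]
```

View pics/c1.png

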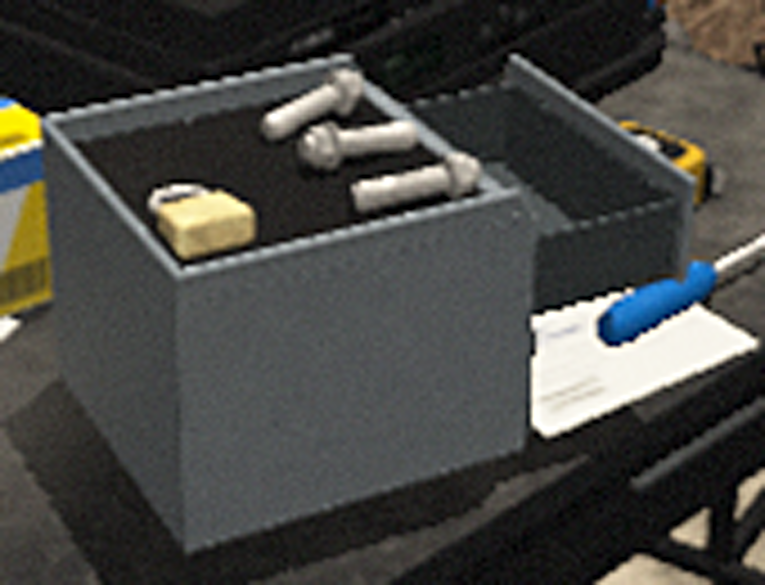

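The crop shows the rim corners at crop (47,120), (180,272), (515,190) and (348,58), and the drawer front's top edge running from (512,58) to (690,185). The anchors' ends (nut end / tip) are (345,90)/(270,125), (322,147)/(410,135) and (460,172)/(360,195). I'll fit the cabinet pose from these.

```bash
cat >> h.py <<'E'
def cab2w(c,P):
    P=np.atleast_2d(P).astype(float);th=c[2];r=np.array([[np.cos(th),-np.sin(th),0],[np.sin(th),np.cos(th),0],[0,0,1]])
    return P@r.T+[c[0],c[1],0]
def w2cab(c,P):
    th=c[2];r=np.array([[np.cos(th),-np.sin(th),0],[np.sin(th),np.cos(th),0],[0,0,1]])
    return (np.atleast_2d(P)-[c[0],c[1],0])@r
E
python3 - <<'E'
from h import *
from scipy.optimize import least_squares
f=lambda u,v:(u/4.5+215-.4,v/4.5+160-.4)
obj=[(90,-85,151),(90,85,151),(-90,85,151),(-90,-85,151),(90,85,0),(-90,85,0)]
px=np.array([f(*q) for q in [(47,120),(180,272),(516,187),(348,58),(187,550),(525,450)]])
best=None
for y0 in np.arange(-3,3.1,1):
    r=least_squares(lambda c:(proj("scene",cab2w(c,obj))-px).ravel(),[450,-250,y0])
    if best is None or r.cost<best.cost:best=r
c=best.x;print(c,best.cost,best.fun.reshape(-1,2).round(1))
print("side proj",proj("side",cab2w(c,obj)).round(0).tolist())
# 4x side crop
b=cv2.imread("pics/side0.png")[165:295,225:340]
cv2.imwrite("pics/c2.png",cv2.resize(b,None,fx=4.5,fy=4.5,interpolation=cv2.INTER_CUBIC))
for n,p in [("1n",(345,90)),("1t",(270,125)),("2n",(322,147)),("2t",(410,135)),("3n",(460,172)),("3t",(360,195))]:
    print(n,w2cab(c,atz("scene",*f(*p),145)).round(0))
for p in [(512,58),(690,185)]: print("drw",w2cab(c,atz("scene",*f(*p),131.5)).round(0))
print("pad",w2cab(c,atz("scene",*f(205,210),153)).round(0))
print(w2cab(c,[0,0,0]),c[2]*57.3)
E
```

```text
[483.91715527 269.37852254   1.52334151] 23.652640527151327 [[-3.3 -0.9]
 [-1.   0. ]
 [ 4.2 -1.6]
 [ 1.8 -2.5]
 [-0.1  1.7]
 [-1.5  0.1]]
side proj [[230.0, 210.0], [323.0, 212.0], [320.0, 184.0], [242.0, 183.0], [321.0, 286.0], [318.0, 248.0]]
1n [[-66. -52. 145.]]
1t [[-14. -33. 145.]]
2n [[-25.  -0. 145.]]
2t [[-69.   8. 145.]]
3n [[-70.  53. 145.]]
3t [[-17.  51. 145.]]
drw [[-179.  -71.  131.]]
drw [[-174.   93.  132.]]
pad [[ 57.  44. 153.]]
[[-292.0308477   470.59386477    0.        ]] 87.2874683796087
```

View pics/c2.png

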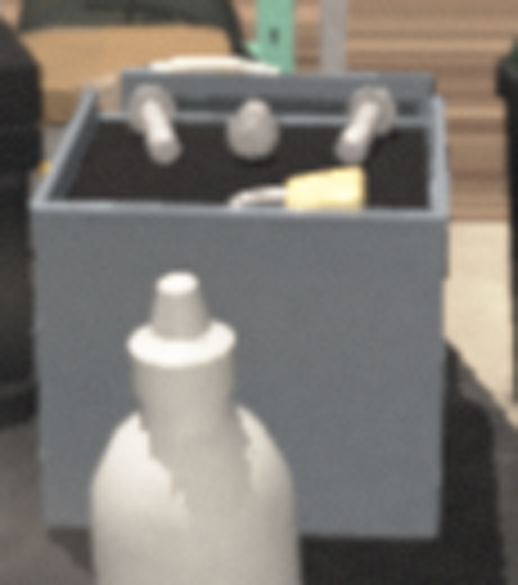

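The side crop shows the cabinet from behind. The shank tips at (165,150) and (350,150) point towards the back, the middle anchor is end-on at (252,130), and the padlock is at (325,190). The front faces world -y, so I'll rise, turn the tool to yaw ≈1.52 and go over the cabinet.

Call:
move_tool --deltas '[[[0, 0, -9], [0, 0, -0.141], 14], [[0, 0, -9], [0, 0, -0.141], 14], [[0, 0, -9], [0, 0, -0.141], 14], [[0, 0, -9], [0, 0, -0.141], 14], [[0, 0, -9], [0, 0, -0.141], 14], [[0, 0, -9], [0, 0, -0.141], 14], [[0, 0, -9], [0, 0, -0.141], 14], [[0, 0, -9], [0, 0, -0.141], 14], [[45, 15, 0], [0, 0, 0], 14], [[45, 15, 0], [0, 0, 0], 14], [[45, 15, 0], [0, 0, 0], 14], [[45, 15, 0], [0, 0, 0], 14]]'

```text
clock: 1.3
eef_pos: [317.9, -421.7, 302.9]
tool_rot: [-3.141, -0.001, 1.52]
force: [2.1, 0.2, 0.3]
width: 14.3
gripper_force: 0.0
```

Call:
move_tool --deltas '[[[45, 15, 0], [0, 0, 0], 14], [[45, 15, 0], [0, 0, 0], 14], [[45, 15, 0], [0, 0, 0], 14], [[45, 15, 0], [0, 0, 0], 14], [[45, 15, 0], [0, 0, 0], 14], [[45, 15, 0], [0, 0, 0], 14], [[45, 15, 0], [0, 0, 0], 14], [[45, 15, 0], [0, 0, 0], 14], [[45, 15, 0], [0, 0, 0], 14], [[45, 15, 0], [0, 0, 0], 14], [[45, 0, 0], [0, 0, 0], 14], [[45, 0, 0], [0, 0, 0], 14]]'

```text
clock: 2.5
eef_pos: [494.5, 109.8, 302.9]
tool_rot: [-3.141, 0.0, 1.52]
force: [0.7, -1.0, -0.6]
width: 14.2
gripper_force: 0.0
```

```bash
python3 - <<'E'
from h import *
s=ctrl.read_state();print(s)
cv2.imwrite("pics/w1.png",cv2.resize(camrig.get_image("wrist"),(800,600),interpolation=cv2.INTER_CUBIC))
E
```

```text
{'clock': 2.5, 'qpos': array([ 0.08929988,  0.37442252, -0.50367897,  1.80280292,  0.20874886,
        1.01782933, -0.54590465]), 'qd': array([-0.85288904,  0.16902333, -0.08116256, -0.24652645,  0.11641192,
        0.10881021, -0.94346593]), 'tau': array([ 3.76704186e+00, -4.17869711e+01, -3.91109660e+00, -1.80687886e+01,
       -2.21291967e-01,  2.84920569e-02,  9.80148911e-01]), 'eef_pos': array([494.50400268, 109.807754  , 302.90914897]), 'tool_rot': array([-3.14094447e+00,  1.10009056e-04,  1.52042995e+00]), 'force': array([ 0.73128617, -0.95188846, -0.55972014]), 'torque': array([-0.02777002, -0.00228647, -0.03893228]), 'gripper_force': 0.0, 'width': 14.155194046024437}
```

View pics/w1.png

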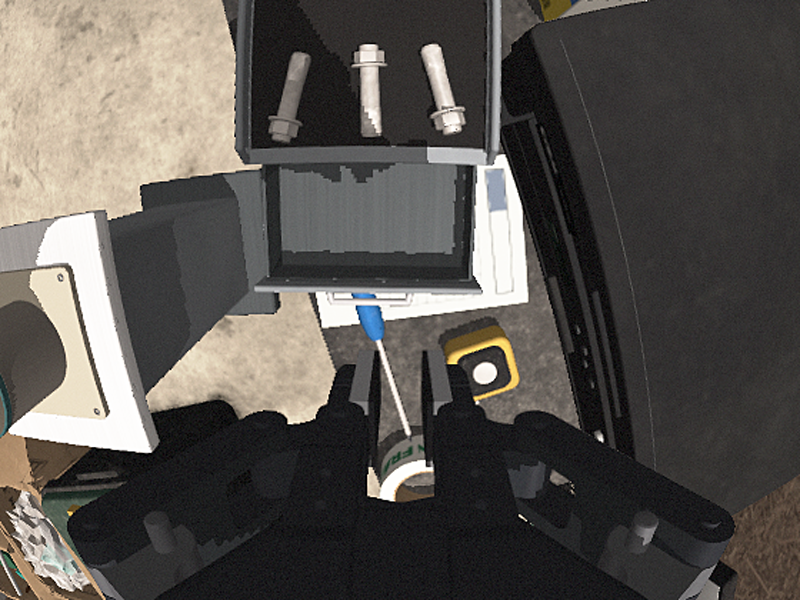

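The wrist view (800×600) shows the anchors' tip/nut-end pixels: left (301,55)/(280,137), middle (372,133)/(370,46), right (432,47)/(450,130). The front edge is at row ~150-160, the drawer front's top edge is at row ~290 from (255,290) to (482,292), and the drawer is empty. I'll go forward a little, take a second view and triangulate.

Call:
move_tool --deltas '[[[40, 0, 0], [0, 0, 0], 14], [[40, 0, 0], [0, 0, 0], 14], [[0, 0, 0], [0, 0, 0], 14], [[0, 0, 0], [0, 0, 0], 14]]'

```text
clock: 2.95
eef_pos: [498.1, 188.5, 302.9]
tool_rot: [-3.141, 0.001, 1.523]
force: [-0.4, -1.5, -0.4]
width: 13.7
gripper_force: 0.0
```

```bash
python3 - <<'E'
from h import *
s=ctrl.read_state();np.save("s2.npy",s,allow_pickle=True)
cv2.imwrite("pics/w2.png",cv2.resize(camrig.get_image("wrist"),(800,600),interpolation=cv2.INTER_CUBIC))
E
```

```text
(no output)
```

View pics/w2.png

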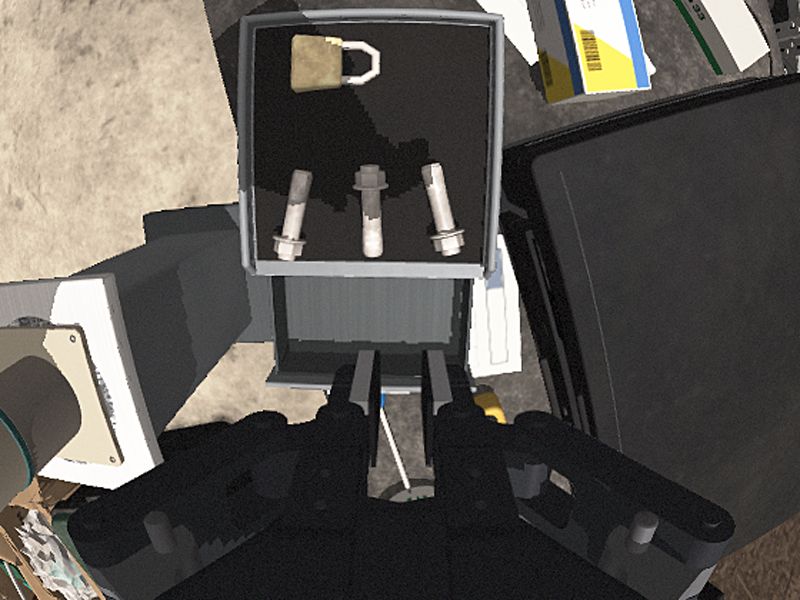

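The second wrist view shows rim corners at about (242,18), (502,15), (490,275) and (250,272). The front edge is at row ~264-276, the padlock is (290-380, 35-92), anchor ends are (301,172)/(288,256), (372,254)/(370,168), (432,166)/(450,252), and the finger tips are at row 352.

```bash
python3 - <<'E'
from h import *
from scipy.optimize import least_squares
s=np.load("s2.npy",allow_pickle=True).item()
k=.7
W=lambda u,v,z:atz("wrist",(u+.5)*k-.5,(v+.5)*k-.5,z,s)
P=[W(242,18,151),W(502,15,151),W(490,275,151),W(250,272,151)]
for p in P: print("rim",p.round(0))
obj=np.array([(90,85,151),(90,-85,151),(-90,-85,151),(-90,85,151)])
r=least_squares(lambda c:(cab2w(c,obj)-P)[:,:2].ravel(),[484,269,1.52]);c=r.x
print(c,r.fun.round(1)); np.save("c.npy",c)
print("edge cabx at 135:",w2cab(c,[W(370,264,135),W(370,276,135),W(370,264,151)]).round(1).tolist())
f=lambda u,v:(u/4.5+215-.4,v/4.5+160-.4)
S={"L":((360,195),(460,172)),"M":((410,135),(322,147)),"R":((270,125),(345,90))}
Wp={"L":((301,172),(288,256)),"M":((372,254),(370,168)),"R":((432,166),(450,252))}
for n in S:
  for j,e in enumerate(("tip","nut")):
    u,v=Wp[n][j];p,res=tri(ray("wrist",(u+.5)*k-.5,(v+.5)*k-.5,s),ray("scene",*f(*S[n][j])))
    print(n,e,"tri",w2cab(c,p).round(1),np.round(res,1),"z143",w2cab(c,W(u,v,143)).round(1))
for q in [(290,35),(340,92),(380,65)]:print("pad",w2cab(c,W(*q,144)).round(0))
for q in [(268,383),(478,388)]:print("drawer front top",w2cab(c,W(*q,131.5)).round(0))
print("tcp cab",w2cab(c,s["eef_pos"]),s["tool_rot"])
# finger tips range: fingers pads tip pixel -> z for known tool y +-7
Rt=R.from_euler("xyz",s["tool_rot"]).as_matrix()
for q in [(378,352),(424,352),(358,352),(446,355)]:
    o,d=ray("wrist",(q[0]+.5)*k-.5,(q[1]+.5)*k-.5,s);o=Rt.T@(o-s["eef_pos"]);d=Rt.T@d
    print("tool ray at z=-5,0:",(o+d*(-5-o[2])/d[2]).round(1),(o+d*(0-o[2])/d[2]).round(1))
E
```

```text
rim [403. 363. 151.]
rim [571. 352. 151.]
rim [557. 180. 151.]
rim [396. 190. 151.]
[481.77293291 271.49252721   1.51036425] [-0.6  3.7  1.2  3.7  3.7 -3.8 -4.4 -3.6]
edge cabx at 135: [[-83.9, -0.4, 135.0], [-92.5, -0.4, 135.0], [-80.1, -1.5, 151.0]]
L tip tri [[-20.9  45.1 143.1]] [0.9 0.9] z143 [[-20.1  44.7 143. ]]
L nut tri [[-73.3  53.  147.3]] [2.7 2.7] z143 [[-76.8  55.3 143. ]]
M tip tri [[-75.4  -2.3 140.9]] [0.3 0.3] z143 [[-75.1  -2.3 143. ]]
M nut tri [[-21.1   0.4 147.6]] [3.7 3.7] z143 [[-17.9  -0.9 143. ]]
R tip tri [[-16.7 -40.7 142.6]] [0.7 0.7] z143 [[-16.1 -40.9 143. ]]
R nut tri [[-70.1 -55.3 144.7]] [2.8 2.8] z143 [[-73.  -54.4 143. ]]
pad [[ 73.  53. 144.]]
pad [[ 32.  19. 144.]]
pad [[ 50.  -7. 144.]]
drawer front top [[-181.   82.  132.]]
drawer front top [[-182.  -83.  132.]]
tcp cab [[-81.90128053 -21.31842649 302.88262912]] [-3.14068141e+00  5.46863615e-04  1.52311333e+00]
tool ray at z=-5,0: [ 9.9 -7.1 -5. ] [ 7.6 -7.3  0. ]
tool ray at z=-5,0: [ 9.9  8.  -5. ] [7.6 8.2 0. ]
tool ray at z=-5,0: [  9.8 -13.6  -5. ] [  7.6 -14.1   0. ]
tool ray at z=-5,0: [ 8.7 15.2 -5. ] [ 6.5 15.7  0. ]
```

The heights agree with the text: anchor axes at ≈143 and rim top at 151. First is the left anchor (cabinet y≈50, nut towards the front). I'll straddle its shank and push on the washer.

Call:
move_tool --deltas '[[[19, -35, 0], [0, 0, 0], 18], [[18.8, -35, 0], [0, 0, 0], 18], [[0, 0, 0], [0, 0, 0.09], 18], [[0, 0, 0], [0, 0, 0.08], 18], [[0, 0, 45], [0, 0, 0], 18], [[0, 0, 45], [0, 0, 0], 18], [[0, 0, 30], [0, 0, 0], 18], [[0, 0, 0], [0, 0, 0], 18], [[0, 0, 15], [0, 0, 0], 18], [[0, 0, 0], [0, 0, 0], 18]]'

```text
clock: 4.0
eef_pos: [430.8, 228.0, 168.5]
tool_rot: [-3.141, 0.001, 1.349]
force: [0.6, -0.6, 0.3]
width: 17.9
gripper_force: 0.0
```

```bash
python3 - <<'E'
from h import *
s=ctrl.read_state();c=np.load("c.npy");print(w2cab(c,s["eef_pos"]).round(1),s["tool_rot"],s["width"])
cv2.imwrite("pics/w3.png",cv2.resize(camrig.get_image("wrist"),(800,600),interpolation=cv2.INTER_CUBIC))
E
```

```text
[[-46.5  48.2 168.5]] [-3.14131778e+00  1.16560575e-03  1.34905141e+00] 17.927082947921004
```

View pics/w3.png

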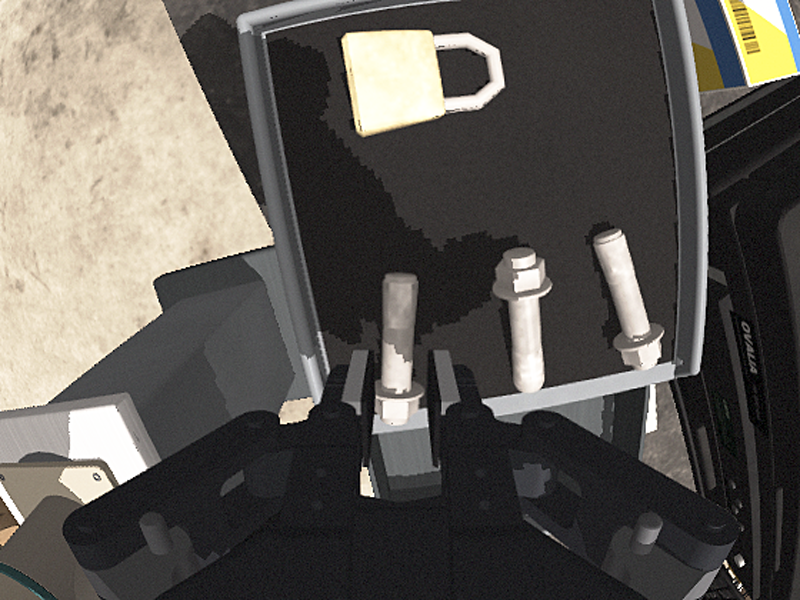

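The view shows the fingers centred (cols 358-440) over the shank (col 398), with the washer at row 385. I'll compute the exact offset. The other two anchors can be refined from this picture too.

```bash
python3 - <<'E'
from h import *
s=ctrl.read_state();c=np.load("c.npy");k=.7
Rt=R.from_euler("xyz",s["tool_rot"]).as_matrix()
for n,q,z in [("L washer",(398,383),146),("L tip",(400,285),141),("M end",(522,255),146),("M nutend",(522,265),146),("M tip",(528,385),141),("R tip",(610,240),141),("R washer",(638,332),146),("R nut end",(648,365),146),("edge",(450,412),135),("edge2",(600,375),135)]:
    p=atz("wrist",(q[0]+.5)*k-.5,(q[1]+.5)*k-.5,z,s);print(n,"cab",w2cab(c,p).round(1)[0],"tool",(Rt.T@(p-s["eef_pos"])).round(1))
E
```

```text
L washer cab [-62.2  51.2 146. ] tool [-16.6  -0.6  23.3]
L tip cab [-23.1  44.  141. ] tool [23.2  0.2 28.3]
M end cab [-17.5  -3.4 146. ] tool [36.3 46.  23.3]
M nutend cab [-21.3  -3.  146. ] tool [32.5 46.2 23.3]
M tip cab [-75.9  -3.  141. ] tool [-21.4  55.   28.3]
R tip cab [-18.  -42.4 141. ] tool [42.1 84.6 28.3]
R washer cab [-58.3 -52.8 146. ] tool [  4.  101.3  23.3]
R nut end cab [-75.4 -58.7 146. ] tool [-12.  109.9  23.3]
edge cab [-86.5  31.7 135. ] tool [-37.4  22.4  34.3]
edge2 cab [-81.7 -39.3 135. ] tool [-21.3  91.7  34.3]
```

Call:
move_tool --deltas '[[[0, 0, 12], [0, 0, 0], 18], [[0, 0, 10], [0, 0, 0], 18], [[0, 0, 6], [0, 0, 0], 18], [[0, 0, 2], [0, 0, 0], 18], [[0, 0, 0], [0, 0, 0], 18]]'

```text
clock: 4.55
eef_pos: [430.3, 229.2, 138.0]
tool_rot: [-3.141, 0.0, 1.351]
force: [-0.1, -0.8, -0.4]
width: 18.4
gripper_force: 0.0
```

Call:
move_tool --deltas '[[[-6, 1, 0], [0, 0, 0], 18], [[-6, 1, 0], [0, 0, 0], 18], [[-6, 1, 0], [0, 0, 0], 18], [[-6, 1, 0], [0, 0, 0], 18], [[-6, 1, 0], [0, 0, 0], 18], [[-6, 1, 0], [0, 0, 0], 18], [[-6, 1, 0], [0, 0, 0], 18], [[-6, 1, 0], [0, 0, 0], 18]]'

```text
clock: 5.35
eef_pos: [427.9, 180.1, 138.3]
tool_rot: [3.142, 0.0, 1.351]
force: [0.4, 0.4, 0.6]
width: 18.0
gripper_force: 0.1
```

Call:
move_tool --deltas '[[[-6, 1, 0], [0, 0, 0], 18], [[-6, 1, 0], [0, 0, 0], 18], [[-6, 1, 0], [0, 0, 0], 18], [[-6, 1, 0], [0, 0, 0], 18], [[0, 0, 0], [0, 0, 0], 18], [[0, 0, 0], [0, 0, 0], 18]]'

```text
clock: 5.95
eef_pos: [426.7, 156.4, 138.4]
tool_rot: [3.141, -0.0, 1.351]
force: [0.4, 1.5, 0.1]
width: 18.2
gripper_force: 0.0
```

```bash
python3 - <<'E'
from h import *
s=ctrl.read_state();c=np.load("c.npy");print(w2cab(c,s["eef_pos"]).round(1))
w=camrig.get_image("wrist");a=camrig.get_image("scene")[150:280,215:385]
o=np.vstack([cv2.resize(w,(440,330)),cv2.resize(a,(353,270),interpolation=cv2.INTER_CUBIC)[:, :353].copy()]) if 0 else None
A=cv2.resize(a,(400,306),interpolation=cv2.INTER_CUBIC);B=cv2.resize(w[140:420,80:480],(400,280))
cv2.imwrite("pics/w4.png",np.vstack([A,B]))
E
```

```text
[[-118.2   48.1  138.4]]
```

View pics/w4.png

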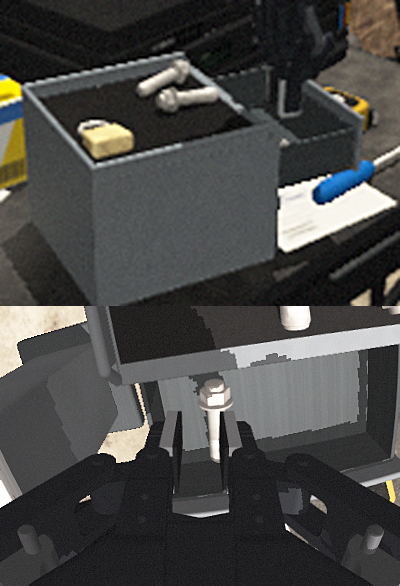

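The first anchor lies flat in the drawer and the other two are untouched. Next is the right anchor, done the same way.

Call:
move_tool --deltas '[[[0, 0, -37], [0, 0, 0], 18], [[0, 0, 0], [0, 0, -0.141], 18], [[0, 0, 0], [0, 0, -0.141], 18], [[0, 0, 0], [0, 0, -0.141], 18], [[16.1, 37.7, 0], [0, 0, 0], 18], [[16.1, 37.7, 0], [0, 0, 0], 18], [[16.1, 37.7, 0], [0, 0, 0], 18], [[0, 0, 0], [0, 0, 0], 18], [[0, 0, 0], [0, 0, 0], 18]]'

```text
clock: 6.95
eef_pos: [527.3, 227.2, 174.7]
tool_rot: [-3.141, -0.0, 1.775]
force: [0.3, 0.4, 1.0]
width: 17.9
gripper_force: 0.0
```

```bash
python3 - <<'E'
from h import *
s=ctrl.read_state();c=np.load("c.npy");print(w2cab(c,s["eef_pos"]).round(1),s["tool_rot"],s["width"])
cv2.imwrite("pics/w5.png",camrig.get_image("wrist"))
w=cv2.imread("pics/w5.png");g=cv2.cvtColor(w,cv2.COLOR_BGR2GRAY)
# bright anchor seen between the fingers, rows 185..290: print bright column ranges
for r in range(180,300,10):
    x=np.where(g[r,225:330]>130)[0]+225
    print(r,(x.min(),x.max(),len(x)) if len(x) else None)
E
```

```text
[[-41.5 -48.1 174.7]] [-3.14052649e+00 -3.23359188e-04  1.77465075e+00] 17.932601913992773
180 None
190 None
200 (np.int64(278), np.int64(285), 6)
210 None
220 (np.int64(268), np.int64(279), 9)
230 (np.int64(269), np.int64(286), 18)
240 (np.int64(269), np.int64(286), 18)
250 (np.int64(269), np.int64(286), 18)
260 (np.int64(268), np.int64(286), 19)
270 (np.int64(275), np.int64(295), 3)
280 (np.int64(263), np.int64(292), 26)
290 (np.int64(262), np.int64(284), 23)
```

Call:
move_tool --deltas '[[[0, -1, 14], [0, 0, 0], 18], [[0, 0, 13], [0, 0, 0], 18], [[0, 0, 7], [0, 0, 0], 18], [[0, 0, 2.7], [0, 0, 0], 18], [[0, 0, 0], [0, 0, 0], 18]]'

```text
clock: 7.5
eef_pos: [526.3, 226.0, 138.3]
tool_rot: [-3.141, 0.0, 1.774]
force: [-0.2, 0.8, -0.4]
width: 18.0
gripper_force: 0.0
```

Call:
move_tool --deltas '[[[-6, -1.6, 0], [0, 0, 0], 18], [[-6, -1.6, 0], [0, 0, 0], 18], [[-6, -1.6, 0], [0, 0, 0], 18], [[-6, -1.6, 0], [0, 0, 0], 18], [[-6, -1.6, 0], [0, 0, 0], 18], [[-6, -1.6, 0], [0, 0, 0], 18], [[-6, -1.6, 0], [0, 0, 0], 18], [[-6, -1.6, 0], [0, 0, 0], 18]]'

```text
clock: 8.3
eef_pos: [523.7, 176.0, 138.6]
tool_rot: [-3.141, 0.0, 1.774]
force: [0.2, -0.3, -0.1]
width: 17.5
gripper_force: 0.1
```

Call:
move_tool --deltas '[[[-6, -1.6, 0], [0, 0, 0], 18], [[-6, -1.6, 0], [0, 0, 0], 18], [[-6, -1.6, 0], [0, 0, 0], 18], [[-6, -1.6, 0], [0, 0, 0], 18], [[0, 0, 0], [0, 0, 0], 18], [[0, 0, 0], [0, 0, 0], 18]]'

```text
clock: 8.9
eef_pos: [522.4, 151.9, 138.7]
tool_rot: [3.141, -0.0, 1.774]
force: [-0.2, 1.3, -0.4]
width: 17.6
gripper_force: 0.0
```

```bash
python3 - <<'E'
from h import *
s=ctrl.read_state();c=np.load("c.npy");print(w2cab(c,s["eef_pos"]).round(1))
w=camrig.get_image("wrist");cv2.imwrite("pics/w6.png",w)
g=cv2.cvtColor(w,cv2.COLOR_BGR2GRAY);n,l,st,ce=cv2.connectedComponentsWithStats((g>150).astype(np.uint8))
for i in range(1,n):
    if st[i,4]>150: print(st[i],ce[i].round())
E
```

```text
[[-116.9  -47.8  138.7]]
[   0    0   63  124 5967] [24. 55.]
[ 378    0   70  199 2184] [414.  96.]
[ 447    0  113   68 4051] [525.  37.]
[212  18  30  30 548] [226.  32.]
[205  52  28  60 569] [218.  74.]
[194 112  29  48 871] [207. 135.]
[ 94 149  39  22 370] [114. 160.]
[136 186  28  24 418] [149. 199.]
[132 203  31  61 870] [143. 235.]
[272 222  27  23 437] [285. 234.]
[ 327  225   44   71 1893] [349. 256.]
[ 39 238  36  30 546] [ 62. 256.]
[269 241  34  59 920] [286. 270.]
[  0 273  17  63 483] [  5. 311.]
[ 58 283  73  37 409] [ 97. 301.]
[478 398  26  22 169] [492. 409.]
```

Call:
move_tool --deltas '[[[0, 0, -40], [0, 0, 0], 0], [[0, 0, 0], [0, 0, 0.13], 0], [[0, 0, 0], [0, 0, 0.13], 0], [[39, -14.9, 0], [0, 0, 0], 0], [[39, -14.9, 0], [0, 0, 0], 0], [[39, -14.9, 0], [0, 0, 0], 0], [[0, 0, 0], [0, 0, 0], 0], [[0, 0, 0], [0, 0, 0], 0]]'

```text
clock: 9.75
eef_pos: [483.6, 272.9, 178.7]
tool_rot: [-3.142, -0.0, 1.518]
force: [0.2, -0.8, -0.1]
width: 0.1
gripper_force: 0.0
```

```bash
python3 - <<'E'
from h import *
s=ctrl.read_state();c=np.load("c.npy");print(w2cab(c,s["eef_pos"]).round(1),s["tool_rot"],s["width"])
w=camrig.get_image("wrist");s0=camrig.get_image("scene")[150:280,215:385]
B=w[130:420,80:480];A=cv2.resize(s0,(400,306),interpolation=cv2.INTER_CUBIC)
cv2.imwrite("pics/w7.png",np.vstack([A,B]))
E
```

```text
[[  1.5  -1.7 178.7]] [-3.14153424e+00 -3.37556766e-04  1.51752583e+00] 0.06655577575024618
```

View pics/w7.png

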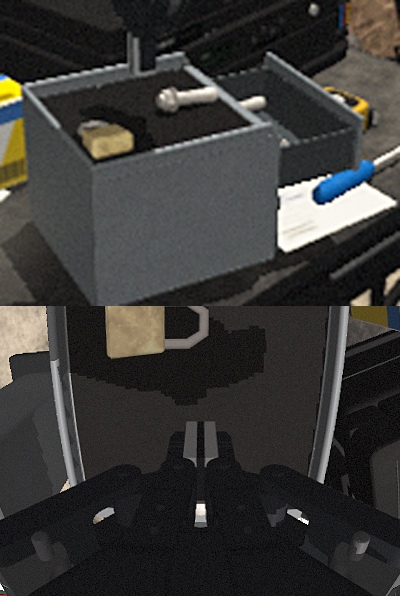

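The middle anchor is still in place and centred behind the fingers (bright at (200,515)). One swept anchor shows in the drawer at crop (240-270,102). I'll check whether it lies on the floor.

```bash
python3 - <<'E'
from h import *
c=np.load("c.npy");u,v=268/2.353+215,102/2.353+150
u2,v2=240/2.353+215,103/2.353+150
for z in (84,100,120,135):print(z,w2cab(c,atz("scene",u,v,z)).round(0),w2cab(c,atz("scene",u2,v2,z)).round(0))
# wrist w6 pose approx: cab TCP (-116.9,-47.8,138.7), yaw 1.774
s=dict(eef_pos=np.array([522.4,151.9,138.7]),tool_rot=np.array([3.141,0,1.774]))
for n,q in [("R nut top",(285,223)),("R tip",(286,299)),("L nut",(149,187)),("L tip",(140,263)),("M end",(226,19))]:
    for z in (84,135): print(n,z,w2cab(c,atz("wrist",*q,z,s)).round(0))
E
```

```text
84 [[-173.  -58.   84.]] [[-146.  -69.   84.]]
100 [[-156.  -32.  100.]] [[-130.  -42.  100.]]
120 [[-134.    2.  120.]] [[-109.   -9.  120.]]
135 [[-117.   27.  135.]] [[-93.  17. 135.]]
R nut top 84 [[-116.  -51.   84.]]
R nut top 135 [[-99. -46. 135.]]
R tip 84 [[-173.  -67.   84.]]
R tip 135 [[-140.  -58.  135.]]
L nut 84 [[-116.   42.   84.]]
L nut 135 [[-98.  24. 135.]]
L tip 84 [[-175.   42.   84.]]
L tip 135 [[-142.   24.  135.]]
M end 84 [[-0. 17. 84.]]
M end 135 [[-12.   5. 135.]]
```

Both views put it flat on the drawer floor. Now the middle anchor, pushed from behind its nut end.

Call:
move_tool --deltas '[[[0, 0, 15], [0, 0, 0], 0], [[0, 0, 14], [0, 0, 0], 0], [[0, 0, 7], [0, 0, 0], 0], [[0, 0, 2.5], [0, 0, 0], 0], [[0, 0, 0], [0, 0, 0], 0], [[-6, 0, 0], [0, 0, 0], 0], [[-6, 0, 0], [0, 0, 0], 0], [[-6, 0, 0], [0, 0, 0], 0], [[-6, 0, 0], [0, 0, 0], 0], [[-6, 0, 0], [0, 0, 0], 0], [[-6, 0, 0], [0, 0, 0], 0], [[-6, 0, 0], [0, 0, 0], 0]]'

```text
clock: 11.05
eef_pos: [482.0, 228.9, 140.3]
tool_rot: [3.141, -0.0, 1.514]
force: [0.4, 1.6, 1.4]
width: 0.0
gripper_force: 0.5
```

Call:
move_tool --deltas '[[[-6, 0, 0], [0, 0, 0], 0], [[-6, 0, 0], [0, 0, 0], 0], [[-6, 0, 0], [0, 0, 0], 0], [[-6, 0, 0], [0, 0, 0], 0], [[-6, 0, 0], [0, 0, 0], 0], [[-6, 0, 0], [0, 0, 0], 0], [[-6, 0, 0], [0, 0, 0], 0], [[-6, 0, 0], [0, 0, 0], 0], [[-6, 0, 0], [0, 0, 0], 0], [[0, 0, 0], [0, 0, 0], 0], [[0, 0, 0], [0, 0, 0], 0]]'

```text
clock: 12.15
eef_pos: [478.9, 175.4, 140.2]
tool_rot: [3.141, -0.0, 1.514]
force: [0.5, -0.0, -0.5]
width: -0.1
gripper_force: 0.0
```

Call:
move_tool --deltas '[[[0, 0, -25], [0, 0, 0], 0], [[0, 0, -25], [0, 0, 0], 0], [[0, 0, -25], [0, 0, 0], 0], [[0, 0, -25], [0, 0, 0], 0], [[-30, 0, -20], [0, 0, 0], 0], [[-40, 0, 0], [0, 0, 0], 0], [[-40, 0, 0], [0, 0, 0], 0], [[0, 0, 0], [0, 0, 0], 0], [[0, 0, 0], [0, 0, 0], 0]]'

```text
clock: 13.05
eef_pos: [472.8, 65.2, 260.3]
tool_rot: [3.141, -0.0, 1.512]
force: [0.1, 0.2, -1.0]
width: 0.0
gripper_force: 0.0
```

```bash
python3 - <<'E'
from h import *
s=ctrl.read_state();c=np.load("c.npy");print(w2cab(c,s["eef_pos"]).round(1));np.save("s8.npy",s,allow_pickle=True)
w=camrig.get_image("wrist");s0=camrig.get_image("scene")[150:280,215:385]
B=cv2.resize(w[0:230,130:430],(440,337));A=cv2.resize(s0,(340,260),interpolation=cv2.INTER_CUBIC)
cv2.imwrite("pics/w8f.png",w);cv2.imwrite("pics/w8.png",np.vstack([np.hstack([A,np.zeros((260,100,3),np.uint8)]),B]))
E
```

```text
[[-206.5   -3.5  260.3]]
```

View pics/w8.png

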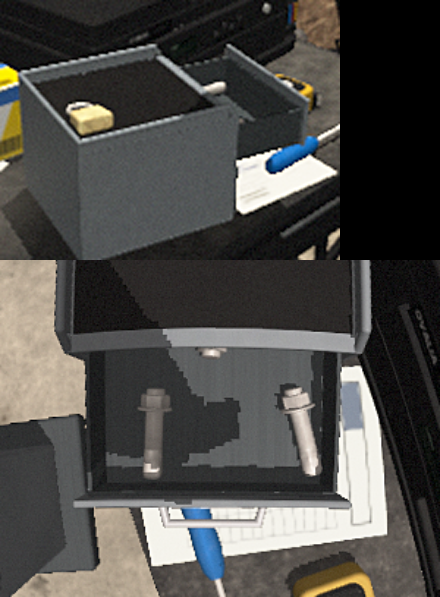

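The cabinet top now holds only the padlock. Two anchors lie flat in the drawer, and the third's nut end shows just under the edge at (212,350). That was my tenth picture, so I'll check numerically, from lower and farther back, that the third lies flat.

Call:
move_tool --deltas '[[[-47, 0, 0], [0, 0, 0], 0], [[-47, 0, 0], [0, 0, 0], 0], [[0, 0, 50], [0, 0, 0], 0], [[0, 0, 50], [0, 0, 0], 0], [[0, 0, 0], [0, 0, 0], 0], [[0, 0, 0], [0, 0, 0], 0]]'

```text
clock: 13.75
eef_pos: [467.5, -26.4, 160.4]
tool_rot: [-3.14, -0.001, 1.517]
force: [0.6, -0.4, 0.1]
width: -0.1
gripper_force: 0.0
```

```bash
python3 - <<'E'
from h import *
s=ctrl.read_state();c=np.load("c.npy");print(w2cab(c,s["eef_pos"]).round(1))
w=camrig.get_image("wrist");cv2.imwrite("pics/w9.png",w)
def comps(w,s,th):
    g=cv2.cvtColor(w,cv2.COLOR_BGR2GRAY);n,l,st,ce=cv2.connectedComponentsWithStats((g>th).astype(np.uint8))
    for i in range(1,n):
        if st[i,4]>12:
            x,y,a,b,ar=st[i];p=w2cab(c,atz("wrist",*ce[i],84,s))[0]
            if -200<p[0]<0 and abs(p[1])<80:
                ends=[w2cab(c,atz("wrist",x+a/2,v,84,s))[0].round(0)[:2] for v in (y,y+b)]
                print(st[i],p.round(0),ends,"wid",np.round((w2cab(c,atz("wrist",x+a,y,84,s))-w2cab(c,atz("wrist",x,y,84,s)))[0,1]))
for th in (110,140):
    print("near",th);comps(w,s,th)
    print("far",th);comps(cv2.imread("pics/w8f.png"),np.load("s8.npy",allow_pickle=True).item(),th)
E
```

```text
[[-298.2   -3.7  160.4]]
near 110
[206   0  17  26 351] [-157.   41.   84.] [array([-148.,   42.]), array([-167.,   41.])] wid -12.0
[226  35  92   9 562] [-178.    2.   84.] [array([-175.,    2.]), array([-181.,    2.])] wid -62.0
far 110
[ 241    0  142   64 1932] [-74. -42.  84.] [array([-22., -35.]), array([-89., -34.])] wid -142.0
[267  60  18   7  86] [-88.   1.  84.] [array([-86.,   0.]), array([-93.,   0.])] wid -17.0
[323  87  26  61 723] [-139.  -59.   84.] [array([-111.,  -58.]), array([-172.,  -59.])] wid -26.0
[232  88   7   4  19] [-115.   40.   84.] [array([-113.,   40.]), array([-117.,   40.])] wid -7.0
[230  93  10   8  62] [-121.   41.   84.] [array([-118.,   40.]), array([-126.,   40.])] wid -10.0
[232 104   5  17  49] [-136.   42.   84.] [array([-129.,   41.]), array([-146.,   41.])] wid -5.0
[228 129  11  19 149] [-163.   43.   84.] [array([-154.,   42.]), array([-173.,   43.])] wid -11.0
near 140
[209   0  13  25 167] [-154.   40.   84.] [array([-148.,   41.]), array([-167.,   41.])] wid -9.0
[ 223    0  197   42 1416] [-167.  -39.   84.] [array([-148.,  -31.]), array([-179.,  -31.])] wid -139.0
[227  35  91   6 344] [-176.    2.   84.] [array([-175.,    2.]), array([-179.,    2.])] wid -61.0
far 140
[ 241   46  131   17 1553] [-79. -30.  84.] [array([-71., -29.]), array([-88., -29.])] wid -129.0
[269  60  15   6  58] [-88.   1.  84.] [array([-86.,  -0.]), array([-92.,  -0.])] wid -14.0
[323  87  24  60 644] [-139.  -59.   84.] [array([-112.,  -57.]), array([-171.,  -58.])] wid -24.0
[228 139  11   6  46] [-167.   44.   84.] [array([-164.,   42.]), array([-170.,   43.])] wid -11.0
```

Call:
move_tool --deltas '[[[0, 0, 0], [0, 0.125, 0], 0], [[0, 0, 0], [0, 0.125, 0], 0], [[0, 0, 0], [0, 0.125, 0], 0], [[0, 0, 0], [0, 0.125, 0], 0], [[0, 0, 0], [0, 0.125, 0], 0], [[0, 0, 0], [0, 0.125, 0], 0], [[0, 0, 0], [0, 0, 0], 0], [[0, 0, 0], [0, 0, 0], 0]]'

```text
clock: 14.6
eef_pos: [468.4, -28.5, 161.4]
tool_rot: [3.139, -0.748, 1.515]
force: [-0.8, 0.7, 0.6]
width: -0.2
gripper_force: 0.0
```

```bash
python3 - <<'E'
from h import *
s=ctrl.read_state();c=np.load("c.npy");np.save("s10.npy",s,allow_pickle=True);print(w2cab(c,s["eef_pos"]).round(1))
w=camrig.get_image("wrist");cv2.imwrite("pics/w10.png",w)
# project cab points into wrist
C=camrig.calibration("wrist");T=np.array(C["hand_eye"]);Rt=R.from_euler("xyz",s["tool_rot"]).as_matrix()
def pw(P):
    q=(cab2w(c,P)-s["eef_pos"])@Rt;q=(q-T[:3,3])@T[:3,:3];th=np.arctan2(np.hypot(q[:,0],q[:,1]),q[:,2]);ph=np.arctan2(q[:,1],q[:,0])
    return np.c_[C["cx"]+C["fx"]*th*np.cos(ph),C["cy"]+C["fx"]*th*np.sin(ph)]
for n,p in [("edge",(-90,0,131)),("edge top",(-90,0,135)),("floor -90",(-90,0,84)),("floor-50",(-50,0,84)),("front top",(-178,0,131))]:print(n,pw([p]).round(0))
u,v=pw([(-90,0,95)])[0].astype(int)
g=cv2.cvtColor(w,cv2.COLOR_BGR2GRAY)[max(v-45,0):v+40,u-50:u+50]
print(u,v)
for r in g[::2]:print("".join(" .:-=+*#%@"[min(9,x//22)] for x in r[::1]))
E
```

```text
[[-300.3   -4.7  161.4]]
edge [[275.  46.]]
edge top [[275.  43.]]
floor -90 [[276.  82.]]
floor-50 [[276.  59.]]
front top [[274. 114.]]
275 74
......:........:....:.....:.:.:.:..:.:...:....:..:.......:....:.......:.::...........::.............
:.::.........:.:....:.:..:.:......::..:....:..........::...........:..:.....:....::...:...:...:.....
::............:......:..........:::.:...............::....:.......:......:..:::::.:.....:.....:::...
:.:...:.:.....:..........:............:......:.........................:....:.:......:...:.:.:..:...
..........  ...::::::::::---:....:..::::-----==---============----:::::...                    ......
#################*##################*#*##*#*#*#####*################################################
*****#*#*********#******#**####*#####*#***###*#**###*#####*###**##**###########*#######*#####*######
##*##*##*###*###*###*#*#*#**####*###########################################################*#######
++*+++++++======
[... 2818 characters left out ...]
#%%@%*=--=++*#=-=-===-=-=--==-=---==-----====-======-==-=-=---=-==-=-=====---=--===-=--:.:::*#
====#%%@@@@@@%*++===+=-=-===--===---==--====-==-==-====-==-==---==--=-=-=======--=-======-====:.-*++
===+#%@@@@@%%%*=======-=-==========-==---=-=-=---=-=====-====---==--===-=-=====---=-=---=-==:..:++==
--=*%@@@@@@@%#*-==-----==-=--====-==----==-==--==-======-====---===-==-====-=-==-----=-=--===:.:====
..=#%@@@@@@@%#+-------==-=======-==--===-=--=----=-========--=-==---====-=---==-------====----..---=
-=+#%@@@@@@%%*--===-:-==-=============-===-=----===-==========-==---------=====-------=====-:-:...::
-=#%%@@@@@%%#*:=-=-=-======--=====-==--==--==---========--===---==--=-==--=-===-=-=----===---=====:.
```

The low view settles it. The third anchor's nut end is on the floor at x≈-92 and its tip is at row ~47, x≈-31. That is about 61 mm long, so it lies flat (a raised tip would be under the top and hidden). Now I'll level the tool, lower it in front of the drawer and push.

Call:
move_tool --deltas '[[[0, 0, 0], [0, -0.125, 0], 0], [[0, 0, 0], [0, -0.125, 0], 0], [[0, 0, 0], [0, -0.125, 0], 0], [[0, 0, 0], [0, -0.125, 0], 0], [[0, 0, 0], [0, -0.125, 0], 0], [[0, 0, 0], [0, -0.125, 0], 0], [[0, 4, 25], [0, 0, 0], 0], [[0, 0, 25], [0, 0, 0], 0], [[25, 0, 0], [0, 0, 0], 0], [[25, 0, 0], [0, 0, 0], 0], [[25, 0, 0], [0, 0, 0], 0], [[0, 0, 0], [0, 0, 0], 0]]'

```text
clock: 15.85
eef_pos: [477.0, 53.8, 114.0]
tool_rot: [3.133, -0.004, 1.525]
force: [-0.3, 0.3, 0.2]
width: -0.1
gripper_force: 0.0
```

Call:
move_tool --deltas '[[[5, 0, 0], [0, 0, 0], 0], [[5, 0, 0], [0, 0, 0], 0], [[5, 0, 0], [0, 0, 0], 0], [[5, 0, 0], [0, 0, 0], 0], [[5, 0, 0], [0, 0, 0], 0], [[5, 0, 0], [0, 0, 0], 0], [[5, 0, 0], [0, 0, 0], 0], [[5, 0, 0], [0, 0, 0], 0], [[5, 0, 0], [0, 0, 0], 0], [[5, 0, 0], [0, 0, 0], 0], [[5, 0, 0], [0, 0, 0], 0], [[5, 0, 0], [0, 0, 0], 0]]'

```text
clock: 17.05
eef_pos: [479.1, 106.6, 110.1]
tool_rot: [3.141, 0.0, 1.514]
force: [0.3, -1.2, -0.8]
width: -0.5
gripper_force: 0.7
```

Call:
move_tool --deltas '[[[5, 0, 0], [0, 0, 0], 0], [[5, 0, 0], [0, 0, 0], 0], [[5, 0, 0], [0, 0, 0], 0], [[5, 0, 0], [0, 0, 0], 0], [[5, 0, 0], [0, 0, 0], 0], [[5, 0, 0], [0, 0, 0], 0], [[5, 0, 0], [0, 0, 0], 0]]'

```text
clock: 17.75
eef_pos: [481.0, 141.7, 110.2]
tool_rot: [3.141, -0.0, 1.514]
force: [0.3, -0.7, 0.1]
width: 0.2
gripper_force: 0.7
```

```bash
python3 -c "
from h import *
print(w2cab(np.load('c.npy'),ctrl.read_state()['eef_pos']))"
```

```text
[[-129.64538968   -7.06814261  110.15837332]]
```

Call:
move_tool --deltas '[[[4, 0, 0], [0, 0, 0], 0], [[4, 0, 0], [0, 0, 0], 0], [[4, 0, 0], [0, 0, 0], 0], [[3, 0, 0], [0, 0, 0], 0], [[3, 0, 0], [0, 0, 0], 0], [[2, 0, 0], [0, 0, 0], 0], [[0, 0, 0], [0, 0, 0], 0]]'

```text
clock: 18.45
eef_pos: [481.9, 161.8, 110.1]
tool_rot: [-3.141, -0.001, 1.514]
force: [0.4, -1.1, 0.4]
width: 0.0
gripper_force: 0.0
```

Call:
move_tool --deltas '[[[1, 0, 0], [0, 0, 0], 0], [[1, 0, 0], [0, 0, 0], 0], [[0, 0, 0], [0, 0, 0], 0]]'

```text
clock: 18.75
eef_pos: [481.9, 163.0, 110.1]
tool_rot: [-3.141, 0.0, 1.514]
force: [-0.0, -1.1, 1.1]
width: -0.3
gripper_force: 0.6
```

Call:
move_tool --deltas '[[[1, 0, 0], [0, 0, 0], 0], [[1, 0, 0], [0, 0, 0], 0], [[0, 0, 0], [0, 0, 0], 0]]'

```text
clock: 19.05
eef_pos: [481.9, 163.1, 110.1]
tool_rot: [-3.14, 0.003, 1.512]
force: [-0.9, -5.9, 3.5]
width: 0.4
gripper_force: 2.9
```

Call:
move_tool --deltas '[[[1.5, 0, 0], [0, 0, 0], 0], [[1, 0, 0], [0, 0, 0], 0], [[0, 0, 0], [0, 0, 0], 0]]'

```text
clock: 19.35
eef_pos: [481.8, 163.1, 110.1]
tool_rot: [-3.14, 0.007, 1.511]
force: [-1.1, -11.1, 5.6]
width: 0.0
gripper_force: 5.2
```

Call:
move_tool --deltas '[[[-10, 0, 0], [0, 0, 0], 0], [[-20, 0, 0], [0, 0, 0], 0], [[-30, 0, -10], [0, 0, 0], 0], [[-30, 0, -40], [0, 0, 0], 0], [[-30, 0, -40], [0, 0, 0], 0], [[-30, 0, -40], [0, 0, 0], 0], [[0, 0, -30], [0, 0, 0], 0], [[0, 0, 0], [0, 0, 0], 0], [[0, 0, 0], [0, 0, 0], 0]]'

```text
clock: 20.25
eef_pos: [474.3, 18.3, 270.5]
tool_rot: [3.139, -0.001, 1.514]
force: [-0.9, -0.3, -1.0]
width: 0.2
gripper_force: 0.0
```

```bash
python3 - <<'E'
from h import *
s=ctrl.read_state();c=np.load("c.npy");print(w2cab(c,s["eef_pos"]).round(1),s["force"])
w=camrig.get_image("wrist");cv2.imwrite("pics/w11.png",w);sc=camrig.get_image("scene");cv2.imwrite("pics/scene11.png",sc)
g=cv2.cvtColor(w,cv2.COLOR_BGR2GRAY)
# ascii of cabinet front in wrist (1/4 scale), and scene cabinet crop
for r in g[0:150:5,150:400:3]:print("".join(" .:-=+*#%@"[min(9,x//22)] for x in r))
g=cv2.cvtColor(sc,cv2.COLOR_BGR2GRAY)
for r in g[165:240:3,220:380:2]:print("".join(" .:-=+*#%@"[min(9,x//22)] for x in r))
a=cv2.imread("pics/scene0.png");d=cv2.absdiff(a,sc).max(2)>60
n,l,st,ce=cv2.connectedComponentsWithStats(d.astype(np.uint8))
for i in range(1,n):
    if st[i,4]>25:print(st[i])
E
```

```text
[[-253.2   -7.8  270.5]] [-0.87372672 -0.32007152 -1.00545235]
######*::..        .:++************#****#######*####***###*#*+-:...... :-==        .
%###%%#:::-----------#***********#*****###########*#*##*#######*##*##*#:=+.        .
%#%%%%##::-----------:*****++==-:::::...:::.:.::::--==++**#########*###:+-          
########*....:--------######**************************########******+-:::     .     
####%###%.::::..::::::::--::-::.=#%#%%%%%%---*+**-::--:--::-:-:-:::::-=+ .        . 
%#########% :::::.::::::-:---::::-::-:::::::::::.:::-:::::--::::::-::::: .     .    
%##%%%%%%%%%.::::::::.:::-::%@:::::::::::::::::::-.#@.:-:::::-:-:::-::-:- :  . ..   
%#%##%#%%%%%=..:::.::::::::--@#:-+-==+**####***#-::@@--:-::-::::::=::::::  .  .     
#%%%####%%%%@....:::::::.:::.@%#%%##%%%%%%%%%%%%%##@--:::::::-:::@@@@@@@@@ .     .  
#######%
[... 3375 characters left out ...]
@@@@@@@@@@@=+++==:-.-
==+=----:------------=--=------=--=----------------------@@@@@@@@@@@=++==--:.==-
=:.:----------------=-------------=--=---==--=-----------%@@@@@@@*+=+=--:.@@.--=
.------------------=---------------------==--------------@@@@@@@.::---.%@@@@@@#:
--=---------------=--=--=--=-----------=---=--=------=---@@@@@@@.:::.@@@@@@@@@@@
==----------------=---------------==------=----------=---@@@@@@@@@@@@@@@@@@@@@@@
[367  24  38  11 284]
[ 360   38   44   82 2197]
[542 171  18  25 296]
[328 172  19  13  44]
[274 175  22  15 128]
[282 187  25  10 146]
[332 186  38  25 451]
[293 196  27  10 140]
[333 206  35  26 351]
[ 421  319   85   72 1711]
[494 345  15  12  85]
[530 414  11   6  27]
```

```bash
python3 -c "
from cell import ctrl, camrig, finish_job
print(finish_job())"
```

```text
the job is handed in; nothing more can be done
None
```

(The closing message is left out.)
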